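Fold the cupboard's bifold door open and set the scrubber out to drain

TASK

Pull the little cupboard's bifold door by its handle until both panels are folded right back against the side, and leave it open. Then take the pot scrubber out through the doorway and stand it upright in the slotted soap holder. Leave the mug, the jar and the clothespins where they are.

Things in the scene. Friction and masses are not known exactly. Their poses are not given: they have to be found in the camera images.
- cupboard: Fixed low grey cupboard, 200 mm deep (its x), 376 wide (its y), 300 high; origin at the centre of its underside; doorway faces its own -x. 12 mm white floor, 16 mm side walls; wire roof and back let one see in, not reach in. Doorway: y -170 to +170 mm, clear from 12 to 284 mm high under the head track (16 mm high, x -107 to -85). Door plane at x = -100.
- door_jamb (a joint): Opening angle q of the bifold door, rad: 0 closed (both panels flat across the doorway), 1.5 folded right back (end stop); may start a little ajar. The jamb panel turns by q about the pivot, the lead panel as much the opposite way, its free edge guided in the head track at cupboard x = -100, y = 170 - 340 cos q mm. Light friction (1 to 2 N at the handle), no spring: stays where left.
- door_pivot (a point): Foot of the jamb panel's vertical pivot: cupboard x = -100, y = +170 mm, the doorway's left edge seen from the robot.
- door_fold (a point): Mid-height point on the vertical fold hinge between the two white panels (each 170 mm wide, 12 mm thick outside the hinge line, 18 to 278 mm high). At angle q: cupboard x = -100 - 170 sin q, y = 170 - 170 cos q mm. The fold comes out towards the robot.
- door_handle: Origin on the handle's axis, 245 mm up. Upright round steel bar 12 mm thick, 160 to 278 mm high, upper end free, held by two 12 mm stubs at 165 and 210 mm height, on the lead panel's outer face 30 mm from the fold, axis 34 mm off it. At angle q: cupboard x = -100 - 140 sin q - 46 cos q, y = 170 - 200 cos q - 46 sin q mm. Pinched from above (over 220 mm up) it swivels between the fingers.
- scrubber: Pot scrubber standing on the cupboard's floor, 35 to 55 mm behind the door plane: round black head 55 mm in diameter, 26 high, straight upright round stainless handle 19 mm in diameter from 26 to 110 mm up; origin at the centre of its underside, z along the handle; about 0.14 kg, heavy at the foot.
- holder: Green plastic soap holder with drainage slots, loose on the work surface, 150 mm (its x) x 120 mm (its y), low rim 20 mm high and 5 mm thick; the slotted floor inside (140 x 110 mm) is 12 mm above its underside; origin at the centre of its underside.
- mug: White ceramic mug, 80 mm in diameter, 90 mm high, with a handle; origin at the centre of its underside; a bystander, to be left alone
- jar: Glass jar with a cap, 60 mm in diameter, 110 mm high, at the back of the cupboard; origin at the centre of its underside; a bystander, to be left alone
- pin0: a yellow sprung clothespin lying flat, 74 x 10 x 12 mm, its length along its own x axis, origin at the centre of its underside; a bystander, to be left alone
- pin1: a yellow sprung clothespin lying flat, 74 x 10 x 12 mm, its length along its own x axis, origin at the centre of its underside; a bystander, to be left alone
- pin2: a yellow sprung clothespin lying flat, 74 x 10 x 12 mm, its length along its own x axis, origin at the centre of its underside; a bystander, to be left alone
- pin3: a yellow sprung clothespin lying flat, 74 x 10 x 12 mm, its length along its own x axis, origin at the centre of its underside; a bystander, to be left alone
Not all that is in view belongs to the job. There is more than one size of the holder; the job needs the smaller.

How it is judged (in metres and radians):
On the way, in this order (a step that is already met when the one before it is completed fails the run):
1. the door is drawn part of the way (past 0.5 rad) with the fingers on its handle (value of joint door_jamb above 0.5 rad and contact force between the fingers and door_handle above 0.3 N), for 0.05 s.
2. the door is folded right back (at least 1.3 rad of 1.5) with the scrubber still standing in the cupboard (value of joint door_jamb above 1.3 rad and x of scrubber in the frame of cupboard above -0.09 m), for 0.2 s.
3. the scrubber is held clear in front of the doorway, off the work surface, the door still open (x of scrubber in the frame of cupboard below -0.135 m and height (world z) of scrubber above 0.015 m and contact force between the fingers and scrubber above 0.5 N and value of joint door_jamb above 1.25 rad), for 0.05 s.
At the end, for the whole second after the job is handed in: Door still folded back (angle above 1.25 rad); scrubber released, at rest, upright (within 0.12 rad) on the slotted floor inside the holder's rim (foot 8 to 17 mm up, centre within 50 mm along and 35 mm across of the holder's centre); holder flat on the work surface (value of joint door_jamb above 1.25 rad and x of scrubber in the frame of holder between -0.05 and 0.05 m and y of scrubber in the frame of holder between -0.035 and 0.035 m and z of scrubber in the frame of holder between 0.008 and 0.017 m and angle between scrubber's own z axis and vertical below 0.12 rad and angle between holder's own z axis and vertical below 0.1 rad and height (world z) of holder below 0.006 m and linear speed of scrubber below 0.02 m/s); the robot touches nothing.
It fails at once if the mug is shifted by more than 30 mm (distance of mug from where it was at the start of the episode above 0.03 m).
It fails at once if the jar is shifted by more than 30 mm (distance of jar from where it was at the start of the episode above 0.03 m).
It fails at once if a clothespin is shifted by more than 30 mm (distance of any of pin0, pin1, pin2, pin3 from where it was at the start of the episode above 0.03 m).
It also fails if it takes over 61 s, if anything falls off the work surface, if the arm or the gripper's body presses on something with over 40 N, if the wrist force passes 120 N, or if a joint passes its speed limit or range.

ROBOT

A 6-joint arm with a two-finger parallel gripper is mounted at the origin on the work surface. World frame = base frame: x ahead of the robot, y to its left, z up, the work surface at z = 0. Lengths are in m, angles in degrees, forces in N, time in s.
With the tool pointing down it reaches from about 0.4 to 0.825 m from the base axis. Payload 7 kg.
Tool frame: the origin (TCP) lies on the mounting face of the last link; the fingertips stand 178 mm ahead of it and the grasp point (between the pads) lies 159 mm ahead of it; z points along the fingers, y is the direction in which the jaws open and shut (so a half turn about z gives the same grasp; the last joint's range is limited). The gripper opens to 88 mm and grips with 3 to 60 N. Pads are 19 mm wide; open, the fingers measure 130 mm over their backs; the gripper's body (78 mm by 193 mm) begins 47 mm behind the grasp point.
Start: joints at [-57.233, 20.546, 0.682, 0, -70.136, -16.507], TCP at [0.189, -0.648, 0.405] pointing down, gripper open.
Joint ranges: [-176.03, 176.03], [-82.01, 121.73], [-58.28, 71.71], [-173.87, 95.51], [-174.79, -0.11], [-173.66, 173.66]. Speed limits (degrees/s): [136.94, 136.94, 172.46, 180, 180, 180].

INTERFACE

Orientations are given as [roll, pitch, yaw] about the fixed x, y, z axes, in that order (R = Rz(yaw) Ry(pitch) Rx(roll)).
In Python, from plant import r gives the robot as it stands. The module is installed in compiled form; this text tells all that it offers.
- The arm moves only by the tool carry_out, never from a script. Its argument "plan" is a list of rows, each a list of 3 entries, a list of its own where there are three numbers: the shift along the tool's x, y, z in m, then the turn, a rotation vector about the tool's x, y, z in degrees, then the closure in counts, from 0 (fully open) to 255 (shut). In form: [[[x, y, z], [ax, ay, az], hand], ...]. A call has 1 to 12 rows; each row shifts and turns the commanded pose from where the row before left it, along the tool's axes as they then stand; what a row does not reach is not made up. A row lasts 1/12 s, in which the tool goes at most 41.7 mm and 7.16 degrees, less where a joint would pass 70% of its speed; a pose out of reach is approached as far as the arm can. A call is refused whole if a number of a shift passes 0.0417 or a number of a turn 7.16, either way. A call with a gripper value outside its range is refused whole. The fingers move at their own pace and stop on an object; "grip_force" is the grip in N (left out, the last holds). Time passes only in rows, so rows that do not move let the fingers close. It gives the time, the measured TCP pose, the force and the opening at its end, in the units of the state.
- r.get_state(): the state, without advancing time (a new reading comes with each control period).
- r.capture(name): name is "scene" or "top" or "wrist"; returns the picture (420x560x3 uint8, red, green, blue); there is no depth.
- r.get_calibration(name): a dict with "K" (3x3 intrinsics, pixels), "rvec" (rotation vector, rad) and "tvec" (3), from world to camera coordinates, as OpenCV has them. Camera axes: x right, y down, z forward; pixel columns grow to the right and rows downward; lengths in m; the calibration is good to about 2 mm. A picture is of the moment at which its call begins: read the wrist's pose just before it. get_calibration takes no time and is no camera call; for the wrist camera it gives the pose at the moment of the call.
- r.close_job(): hands the job in, once; it reports no verdict.
The state is a dict: "time_s": time; "joints": joint angles; "qd": joint speeds; "joint_torque": joint torques, N m; "tcp_pos": TCP position; "eef_rot": TCP orientation; "contact_force": force on the tool from outside, world axes, zero at the start; "moment": the same for the moment, N m; "gripper_width": finger opening in m.
Only numpy, scipy, OpenCV 4.12 (cv2) and the standard library are available. Lean on these libraries where they do the work, as an engineer would, in place of code of your own. Each camera call takes 0.05 s, during which the arm holds its last target. There are 200 camera calls.

## Working session

There is one attempt and no reset: what is moved stays moved. The work goes in short steps, Python scripts to look and compute and a tool call to move; the robot and the scene stay as the last step left them, time stands still between calls to the robot, and variables do not carry over. Pictures are saved under pics/ and viewed, about 8 in all and at most 12, crops included, and the job is handed in when it is done.

Besides the shell and the picture viewer there is one more tool, called after "Call:" by a JSON object that holds its "op" and its "data", one argument or row to a line. carry_out: Moves the arm, as the interface text tells. Its arguments: {"type":"object","properties":{"plan":{"type":"array","items":{"type":"array"}},"grip_force":{"type":"number"}},"required":["plan"]}

```bash
mkdir -p pics; python3 - <<'E'
from plant import r
import cv2,numpy as np
s=r.get_state();print({k:np.round(v,3).tolist() for k,v in s.items()})
for n in("scene","top"):
    im=r.capture(n);cv2.imwrite(f"pics/{n}0.png",im[:,:,::-1]);c=r.get_calibration(n);print(n,c)
    R=cv2.Rodrigues(np.array(c["rvec"]))[0];print(-R.T@np.array(c["tvec"]).ravel())
a=r.get_calibration("wrist");print(a)
E
```

```text
{'time_s': 0.0, 'joints': [-57.232, 20.59, 0.633, -0.02, -70.136, -16.506], 'qd': [0.145, -0.028, -0.036, 0.044, -0.002, 0.035], 'joint_torque': [-0.0, -58.272, 29.306, 6.997, 0.007, -0.0], 'tcp_pos': [0.189, -0.648, 0.404], 'eef_rot': [179.906, -0.008, -163.745], 'contact_force': [-0.162, 0.318, -0.183], 'moment': [0.023, 0.034, -0.031], 'gripper_width': 0.088}
scene {'K': array([[414.76617158,   0.        , 274.70468775],
       [  0.        , 414.76617158, 212.41774131],
       [  0.        ,   0.        ,   1.        ]]), 'rvec': array([ 0.61682962,  2.8127596 , -0.87774861]), 'tvec': array([ 0.43274861, -0.05039739,  1.27549794])}
[0.71778572 0.5139528  1.01850009]
top {'K': array([[434.59900326,   0.        , 276.29398579],
       [  0.        , 434.59900326, 214.13738155],
       [  0.        ,   0.        ,   1.        ]]), 'rvec': array([ 2.15804052, -2.18020747,  0.13841267]), 'tvec': array([-0.04736992,  0.46883496,  1.11257476])}
[ 0.33895883 -0.03598647  1.15917411]
{'K': array([[294.14870093,   0.        , 275.19663884],
       [  0.        , 294.14870093, 206.00810298],
       [  0.        ,   0.        ,   1.        ]]), 'rvec': array([-1.77189364, -2.36100962, -0.34373927]), 'tvec': array([ 0.67403809, -0.03649655,  0.39197464])}
```

View pics/scene0.png

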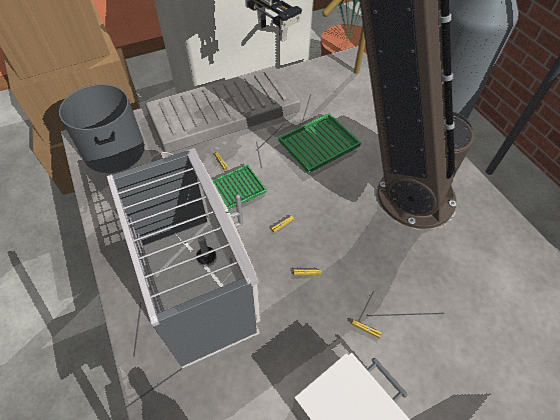

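View pics/top0.png

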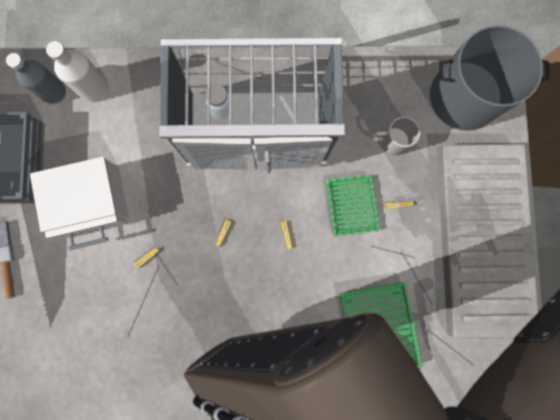

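The top view shows the cupboard at (252,105) with its handle near (267,160), and the mug at (403,133). Small holder candidate is at (352,205) and the larger one at (385,325), so I choose (352,205). The scrubber is either the black item at scene (205,255) or something near top (218,100). A close crop of each should settle it.

```bash
python3 - <<'E'
import cv2
a=cv2.imread("pics/top0.png")[30:250,150:430];cv2.imwrite("pics/c1.png",cv2.resize(a,None,fx=2.8,fy=2.7272,interpolation=cv2.INTER_CUBIC)) 
b=cv2.imread("pics/scene0.png")[140:370,100:330];cv2.imwrite("pics/c2.png",cv2.resize(b,None,fx=2.6,fy=2.6,interpolation=cv2.INTER_CUBIC))
E
```

```text
(no output)
```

View pics/c1.png

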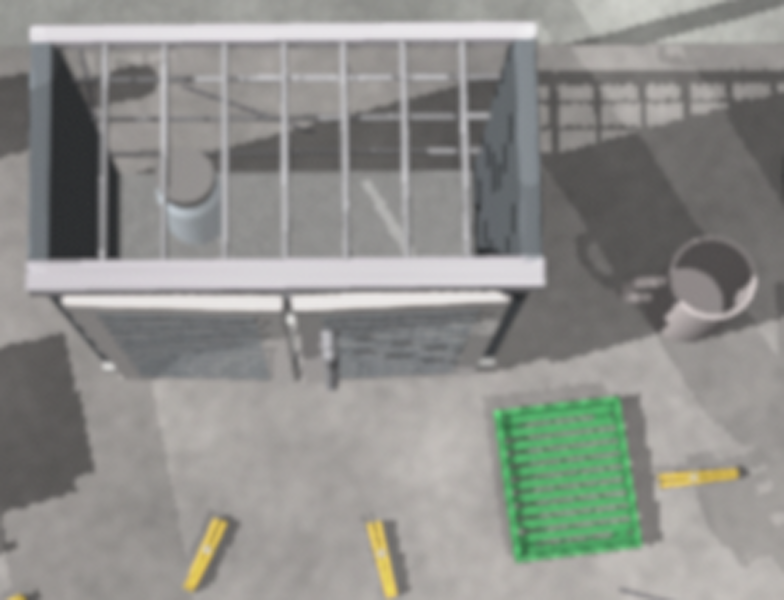

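View pics/c2.png

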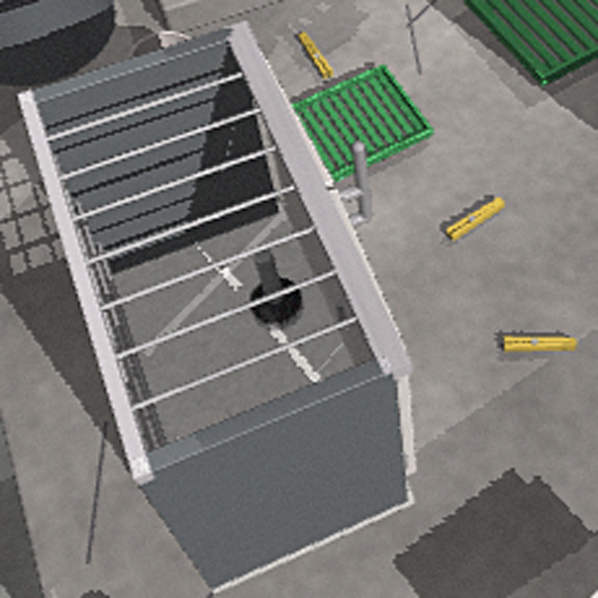

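```bash
cat > h.py <<'E'
from plant import r
import cv2,numpy as np
from scipy.optimize import least_squares
def C(n):
    c=r.get_calibration(n);return [np.array(c[k],float) for k in("K","rvec","tvec")]
def P(c,X): return cv2.projectPoints(np.array(X,float).reshape(-1,1,3),c[1],c[2],c[0],None)[0].reshape(-1,2)
def ray(c,uv,z):
    R=cv2.Rodrigues(c[1])[0];o=-R.T@c[2].ravel();d=R.T@np.linalg.inv(c[0])@np.array([*uv,1.]);return (o+d*(z-o[2])/d[2])[:2]
def st():
    s=r.get_state();return {k:np.round(s[k],4).tolist() for k in("time_s","tcp_pos","eef_rot","contact_force","gripper_width","joints")}
E
python3 - <<'E'
from h import *
t=C("top");s=C("scene")
T=lambda x,y:(150+x/2.8,30+y/2.7272)
S=lambda x,y:(100+x/2.6,140+y/2.6)
L=[(t,T(30,25),(.1,.188,.3)),(t,T(536,22),(.1,-.188,.3)),(t,T(26,290),(-.107,.188,.284)),(t,T(545,287),(-.107,-.188,.284)),(t,T(107,366),(-.1,.188,.0)),(t,T(490,362),(-.1,-.188,.0)),
(s,S(140,478),(.1,.188,.3)),(s,S(410,368),(-.107,.188,.3)),(s,S(245,22),(-.107,-.188,.3)),(s,S(22,95),(.1,-.188,.3)),(s,S(213,592),(.1,.188,0)),(s,S(412,500),(-.1,.188,0))]
def f(p):
    c,q=np.cos(p[2]),np.sin(p[2])
    return np.concatenate([P(k,[p[0]+c*X[0]-q*X[1],p[1]+q*X[0]+c*X[1],X[2]])[0]-uv for k,uv,X in L])
o=least_squares(f,[.65,0,0],loss="soft_l1");print(o.x,np.degrees(o.x[2]));print(o.fun.reshape(-1,2).round(1) if 0 else f(o.x).reshape(-1,2).round(1))
x,y,a=o.x;R=np.array([[np.cos(a),-np.sin(a)],[np.sin(a),np.cos(a)]])
loc=lambda p:(R.T@(p-[x,y])).round(3)
for n,c,uv,z in [("handle top t",t,T(327,335),.278),("handle s",s,S(360,145),.278),("scrub s",s,S(275,302),.033),("jar t",t,T(190,178),.122),("mug",t,T(713,280),.09)]+[("hold",t,T(*q),.02) for q in((497,410),(618,397),(640,547),(518,560))]+[("pin",t,T(*q),.012) for q in((205,553),(381,558),(702,478))]:
    p=ray(c,uv,z);print(n,p.round(3),loc(p))
for q in(0,.05,.1,.2): print(q,-.1-.14*np.sin(q)-.046*np.cos(q),.17-.2*np.cos(q)-.046*np.sin(q))
E
```

```text
[0.70774763 0.00128108 0.00175262] 0.10041796991630562
[[-0.7 -0.9]
 [-1.  -0.8]
 [ 0.9  1.1]
 [-2.5  0.6]
 [-1.5  1. ]
 [ 0.   1.1]
 [-2.9 -0.3]
 [ 0.1 -2.6]
 [-0.1 -1.5]
 [-2.3 -1.3]
 [-0.4  0.1]
 [ 0.4  0.5]]
handle top t [ 0.568 -0.03 ] [-0.14  -0.031]
handle s [ 0.555 -0.025] [-0.153 -0.026]
scrub s [ 0.657 -0.052] [-0.05  -0.053]
jar t [0.755 0.091] [0.047 0.089]
mug [ 0.666 -0.38 ] [-0.042 -0.381]
hold [ 0.559 -0.19 ] [-0.15  -0.191]
hold [ 0.571 -0.306] [-0.138 -0.307]
hold [ 0.423 -0.321] [-0.285 -0.322]
hold [ 0.412 -0.206] [-0.297 -0.207]
pin [0.422 0.088] [-0.286  0.088]
pin [ 0.415 -0.078] [-0.293 -0.078]
pin [ 0.491 -0.385] [-0.218 -0.386]
0 -0.14600000000000002 -0.03
0.05 -0.1529395956760634 -0.03204909386544446
0.1 -0.15974686993334514 -0.033593170221359256
0.2 -0.1728967688920057 -0.035152104784821135
```

Both crops agree. The black-headed item at scene (206,256) is the scrubber, at about cupboard (-0.05,-0.053). The grey cylinder in the top view is the jar. The cupboard is at about (0.708,0.001) with yaw near 0, and the handle is at (0.562,-0.030). The small holder measures about 148x116 mm, centred at (0.491,-0.256) with yaw near 6°.

Next I move above the handle.

Call:
{"op": "carry_out", "data": {
  "plan": [
    [[0, 0, -0.035], [0, 0, 5.45], 0],
    [[0, 0, -0.035], [0, 0, 5.45], 0],
    [[0, 0, -0.035], [0, 0, 5.4], 0],
    [[-0.02, 0.034, 0], [0, 0, 0], 0],
    [[-0.02, 0.034, 0], [0, 0, 0], 0],
    [[-0.02, 0.034, 0], [0, 0, 0], 0],
    [[-0.02, 0.034, 0], [0, 0, 0], 0],
    [[-0.02, 0.034, 0], [0, 0, 0], 0],
    [[-0.02, 0.034, 0], [0, 0, 0], 0],
    [[-0.02, 0.034, 0], [0, 0, 0], 0],
    [[-0.02, 0.034, 0], [0, 0, 0], 0],
    [[-0.02, 0.034, 0], [0, 0, 0], 0]
  ],
  "grip_force": 30
}}

```text
time_s: 1.1
tcp_pos: [0.3695, -0.3403, 0.5096]
eef_rot: [180.0, 0.0, 179.9]
contact_force: [0.7, 0.0, -0.5]
gripper_width: 0.0876
```

Call:
{"op": "carry_out", "data": {
  "plan": [
    [[-0.02, 0.034, 0], [0, 0, 0], 0],
    [[-0.02, 0.034, 0], [0, 0, 0], 0],
    [[-0.02, 0.034, 0], [0, 0, 0], 0],
    [[-0.02, 0.034, 0], [0, 0, 0], 0],
    [[-0.02, 0.034, 0], [0, 0, 0], 0],
    [[-0.02, 0.034, 0], [0, 0, 0], 0],
    [[-0.02, 0.034, 0], [0, 0, 0], 0],
    [[-0.02, 0.034, 0], [0, 0, 0], 0],
    [[0, 0, 0], [0, 0, 0], 0],
    [[0, 0, 0], [0, 0, 0], 0],
    [[0, 0, 0], [0, 0, 0], 0]
  ]
}}

```text
time_s: 2.02
tcp_pos: [0.5293, -0.07, 0.5092]
eef_rot: [-180.0, -0.1, -180.0]
contact_force: [0.7, 0.2, 0.9]
gripper_width: 0.0876
```

```bash
python3 - <<'E'
from h import *
print(st());c=C("wrist");im=r.capture("wrist");cv2.imwrite("pics/w1.png",im[:,:,::-1])
for z in(.278,.16): print(P(c,[.562,-.03,z]))
R=cv2.Rodrigues(c[1])[0];print(-R.T@c[2].ravel(),R[2])
E
```

```text
{'time_s': 2.0167, 'tcp_pos': [0.5293, -0.07, 0.5092], 'eef_rot': [-179.9884, -0.0666, -179.9864], 'contact_force': [0.6969, 0.2155, 0.8937], 'gripper_width': 0.0876, 'joints': [13.5173, 4.1657, -6.9882, -0.0044, -78.9136, -103.5029]}
[[325.38580966 262.13724476]]
[[308.96928853 215.64560433]]
[ 0.45320993 -0.07003821  0.48986053] [ 2.81940506e-01  5.12726389e-04 -9.59431753e-01]
```

View pics/w1.png

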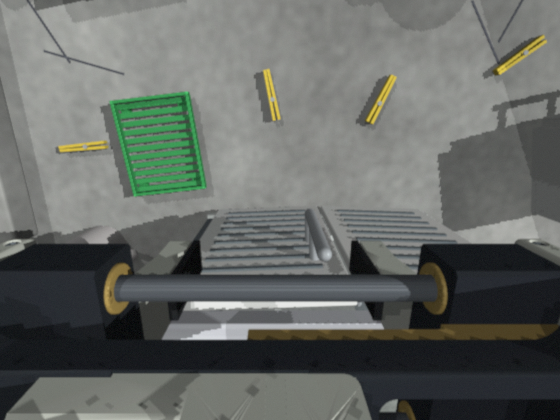

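The wrist view shows the handle's top end at (326,257) and its lower end at (312,212), within about 4 mm of the prediction. The four pins and the small holder at (158,145) are also visible.

```bash
python3 - <<'E'
from h import *
c=C("wrist");print(ray(c,(326,256),.278),ray(c,(312,211),.16))
for q in((111,102),(189,93),(206,187),(134,194)): print(ray(c,q,.02))
for q in np.arange(0,1.6,.15): print(round(q,2),np.round([.708-.1-.14*np.sin(q)-.046*np.cos(q),.001+.17-.2*np.cos(q)-.046*np.sin(q)],4))
E
```

```text
[ 0.55667397 -0.03032713] [ 0.55630097 -0.02718854]
[ 0.42753965 -0.31794238]
[ 0.41492939 -0.19923952]
[ 0.5588433  -0.18349557]
[ 0.57050325 -0.30276479]
0.0 [ 0.562 -0.029]
0.15 [ 0.5416 -0.0336]
0.3 [ 0.5227 -0.0337]
0.45 [ 0.5057 -0.0291]
0.6 [ 0.491 -0.02 ]
0.75 [ 0.4789 -0.0067]
0.9 [0.4697 0.0106]
1.05 [0.4637 0.0316]
1.2 [0.4608 0.0557]
1.35 [0.4613 0.0823]
1.5 [0.4651 0.111 ]
```

Call:
{"op": "carry_out", "data": {
  "plan": [
    [[-0.0135, 0.02, 0], [0, 0, 0], 0],
    [[-0.0135, 0.02, 0], [0, 0, 0], 0],
    [[0, 0, 0], [0, 0, 0], 0],
    [[0, 0, 0.022], [0, 0, 0], 0],
    [[0, 0, 0.022], [0, 0, 0], 0],
    [[0, 0, 0.022], [0, 0, 0], 0],
    [[0, 0, 0.022], [0, 0, 0], 0],
    [[0, 0, 0], [0, 0, 0], 0],
    [[0, 0, 0], [0, 0, 0], 255],
    [[0, 0, 0], [0, 0, 0], 255],
    [[0, 0, 0], [0, 0, 0], 255],
    [[0, 0, 0], [0, 0, 0], 255]
  ],
  "grip_force": 20
}}

```text
time_s: 3.07
tcp_pos: [0.5566, -0.0305, 0.4232]
eef_rot: [180.0, 0.1, 179.9]
contact_force: [-0.7, 0.6, 0.4]
gripper_width: 0.0669
```

Call:
{"op": "carry_out", "data": {
  "plan": [
    [[0, 0, 0], [0, 0, 0], 255],
    [[0, 0, 0], [0, 0, 0], 255],
    [[0, 0, 0], [0, 0, 0], 255],
    [[0, 0, 0], [0, 0, 0], 255]
  ]
}}

```text
time_s: 3.4
tcp_pos: [0.5564, -0.0302, 0.4218]
eef_rot: [180.0, 0.0, 180.0]
contact_force: [-0.9, -0.2, 0.5]
gripper_width: 0.0399
```

Call:
{"op": "carry_out", "data": {
  "plan": [
    [[0, 0, 0], [0, 0, 0], 255],
    [[0, 0, 0], [0, 0, 0], 255],
    [[0, 0, 0], [0, 0, 0], 255],
    [[0, 0, 0], [0, 0, 0], 255],
    [[0, 0, 0], [0, 0, 0], 255],
    [[0, 0, 0], [0, 0, 0], 255]
  ]
}}

```text
time_s: 3.9
tcp_pos: [0.5564, -0.0304, 0.4216]
eef_rot: [-180.0, -0.0, 180.0]
contact_force: [0.0, -1.7, -0.7]
gripper_width: 0.0114
```

```bash
python3 - <<'E'
import numpy as np
f=lambda q:np.array([-.14*np.sin(q)-.046*np.cos(q),-.2*np.cos(q)-.046*np.sin(q)])
qs=np.linspace(.04,1.49,25);psi=np.pi
for i in range(24):
    d=f(qs[i+1])-f(qs[i]); ex=np.array([np.cos(psi),np.sin(psi)]);ey=np.array([np.sin(psi),-np.cos(psi)])
    print([[round(d@ex,4),round(d@ey,4),0],[0,0,-3.3],255],end=", ")
    if i==11: print()
    psi+=np.radians(3.3)
E
```

```text
[[np.float64(0.0082), np.float64(-0.0019), 0], [0, 0, -3.3], 255], [[np.float64(0.0081), np.float64(-0.0007), 0], [0, 0, -3.3], 255], [[np.float64(0.0078), np.float64(0.0005), 0], [0, 0, -3.3], 255], [[np.float64(0.0073), np.float64(0.0016), 0], [0, 0, -3.3], 255], [[np.float64(0.0068), np.float64(0.0027), 0], [0, 0, -3.3], 255], [[np.float64(0.0061), np.float64(0.0037), 0], [0, 0, -3.3], 255], [[np.float64(0.0053), np.float64(0.0046), 0], [0, 0, -3.3], 255], [[np.float64(0.0044), np.float64(0.0054), 0], [0, 0, -3.3], 255], [[np.float64(0.0034), np.float64(0.0061), 0], [0, 0, -3.3], 255], [[np.float64(0.0023), np.float64(0.0067), 0], [0, 0, -3.3], 255], [[np.float64(0.0012), np.float64(0.0072), 0], [0, 0, -3.3], 255], [[np.float64(-0.0), np.float64(0.0075), 0], [0, 0, -3.3], 255], 
[[np.float64(-0.0012), np.float64(0.0077), 0], [0, 0, -3.3], 255], [[np.float64(-0.0024), np.float64(0.0077), 0], [0, 0, -3.3], 255], [[np.float64(-0.0037), np.float64(0.0076), 0], [0, 0, -3.3], 255], [[np.float64(-0.0048), np.float64(0.0073), 0], [0, 0, -3.3], 255], [[np.float64(-0.006), np.float64(0.007), 0], [0, 0, -3.3], 255], [[np.float64(-0.0071), np.float64(0.0064), 0], [0, 0, -3.3], 255], [[np.float64(-0.0081), np.float64(0.0058), 0], [0, 0, -3.3], 255], [[np.float64(-0.0091), np.float64(0.005), 0], [0, 0, -3.3], 255], [[np.float64(-0.0099), np.float64(0.0042), 0], [0, 0, -3.3], 255], [[np.float64(-0.0107), np.float64(0.0032), 0], [0, 0, -3.3], 255], [[np.float64(-0.0113), np.float64(0.0022), 0], [0, 0, -3.3], 255], [[np.float64(-0.0118), np.float64(0.0011), 0], [0, 0, -3.3], 255],
```

Call:
{"op": "carry_out", "data": {
  "plan": [
    [[0.0082, -0.0019, 0], [0, 0, -3.3], 255],
    [[0.0081, -0.0007, 0], [0, 0, -3.3], 255],
    [[0.0078, 0.0005, 0], [0, 0, -3.3], 255],
    [[0.0073, 0.0016, 0], [0, 0, -3.3], 255],
    [[0.0068, 0.0027, 0], [0, 0, -3.3], 255],
    [[0.0061, 0.0037, 0], [0, 0, -3.3], 255],
    [[0.0053, 0.0046, 0], [0, 0, -3.3], 255],
    [[0.0044, 0.0054, 0], [0, 0, -3.3], 255],
    [[0.0034, 0.0061, 0], [0, 0, -3.3], 255],
    [[0.0023, 0.0067, 0], [0, 0, -3.3], 255],
    [[0.0012, 0.0072, 0], [0, 0, -3.3], 255],
    [[0, 0.0075, 0], [0, 0, -3.3], 255]
  ]
}}

```text
time_s: 4.9
tcp_pos: [0.4773, -0.0048, 0.4216]
eef_rot: [-180.0, -0.0, -140.3]
contact_force: [1.9, -1.9, -1.4]
gripper_width: 0.0107
```

Call:
{"op": "carry_out", "data": {
  "plan": [
    [[-0.0012, 0.0077, 0], [0, 0, -3.3], 255],
    [[-0.0024, 0.0077, 0], [0, 0, -3.3], 255],
    [[-0.0037, 0.0076, 0], [0, 0, -3.3], 255],
    [[-0.0048, 0.0073, 0], [0, 0, -3.3], 255],
    [[-0.006, 0.007, 0], [0, 0, -3.3], 255],
    [[-0.0071, 0.0064, 0], [0, 0, -3.3], 255],
    [[-0.0081, 0.0058, 0], [0, 0, -3.3], 255],
    [[-0.0091, 0.005, 0], [0, 0, -3.3], 255],
    [[-0.0099, 0.0042, 0], [0, 0, -3.3], 255],
    [[-0.0107, 0.0032, 0], [0, 0, -3.3], 255],
    [[-0.0113, 0.0022, 0], [0, 0, -3.3], 255],
    [[-0.01, 0.001, 0], [0, 0, -3.3], 255]
  ]
}}

```text
time_s: 5.9
tcp_pos: [0.4643, 0.1082, 0.4216]
eef_rot: [-180.0, -0.0, -100.7]
contact_force: [3.4, -2.6, -3.6]
gripper_width: 0.011
```

Call:
{"op": "carry_out", "data": {
  "plan": [
    [[0, 0, 0], [0, 0, 0], 255],
    [[0, 0, 0], [0, 0, 0], 255],
    [[0, 0, 0], [0, 0, 0], 255]
  ]
}}

```text
time_s: 6.15
tcp_pos: [0.4642, 0.1076, 0.4216]
eef_rot: [-180.0, 0.0, -100.9]
contact_force: [1.8, -0.3, -1.9]
gripper_width: 0.011
```

Call:
{"op": "carry_out", "data": {
  "plan": [
    [[0, 0, 0], [0, 0, 0], 150],
    [[0, 0, 0], [0, 0, 0], 150],
    [[0, 0, 0], [0, 0, 0], 150],
    [[0, 0, 0], [0, 0, 0], 150],
    [[0, 0, -0.02], [0, 0, 0], 150],
    [[0, 0, -0.03], [0, 0, 0], 150],
    [[0, 0, -0.04], [0, 0, 0], 150],
    [[0, 0, -0.03], [0, 0, 0], 0],
    [[0, 0, 0], [0, 0, 0], 0]
  ]
}}

```text
time_s: 6.9
tcp_pos: [0.4648, 0.1074, 0.5485]
eef_rot: [-179.5, 0.3, -100.8]
contact_force: [1.1, -0.3, 0.2]
gripper_width: 0.0443
```

```bash
python3 - <<'E'
from h import *
print(st())
a=r.capture("scene")[:,:,::-1];b=r.capture("top")[:,:,::-1]
cv2.imwrite("pics/d1.png",cv2.resize(np.hstack([a[100:400,60:360],b[0:300,130:430]]),(800,400),interpolation=cv2.INTER_CUBIC))
E
```

```text
{'time_s': 6.9, 'tcp_pos': [0.4648, 0.1074, 0.5485], 'eef_rot': [-179.521, 0.2984, -100.844], 'contact_force': [1.1023, -0.3234, 0.238], 'gripper_width': 0.0443, 'joints': [36.7924, -2.4833, -8.9175, 0.154, -83.0226, -47.6557]}
```

View pics/d1.png

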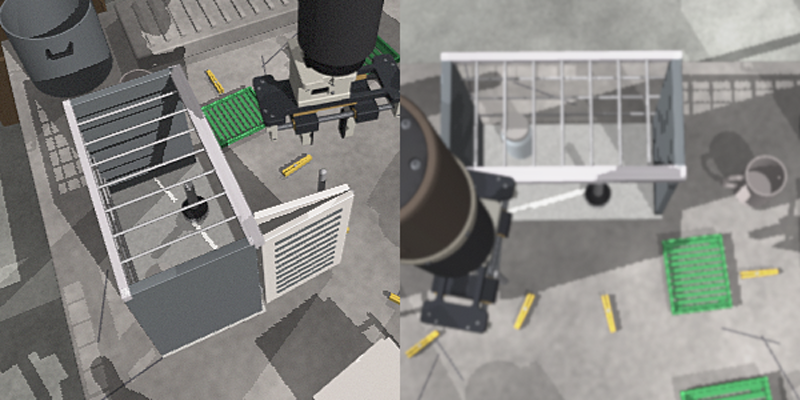

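Both panels are folded back against the left side, and the handle's end position matches q≈1.48. The scrubber's head shows at top-image (278,145), and the scene view of it is unchanged. Next I work out the tilted approach.

```bash
python3 - <<'E'
from h import *
print("scrub", ray(C("top"),(277.8,144.8),.022), ray(C("scene"),(206,256),.035))
D=np.radians;S=[(20.59,.633,.6475,.404),(4.166,-6.988,.4986,.5092),(-2.483,-8.918,.4371,.5485)]
def f(p):
    A,Dz,L2,B,Cc=p;o=[]
    for a,b,pr,z in S:
        a,F=D(a),D(a-b);o+=[A+L2*np.sin(a)+B*np.cos(F)+Cc*np.sin(F)-pr,Dz+L2*np.cos(a)-B*np.sin(F)+Cc*np.cos(F)-z]
    return np.array(o)
for pri in(.02,.001):
    m=least_squares(lambda p:np.r_[f(p)/.001,pri*(p-[0,.2,.4,.4,.02])/.1],[0,.2,.4,.4,.02]).x
    print(m.round(3),f(m).round(4))
    for d6 in(.08,.1):
      for n,gr in(("scr",.631),("pre",.5),("hold",.521)):
       for th in(35,40,45):
        t=D(th);pr=gr-(.159+d6)*np.sin(t)+0;z=.1+(.159+d6)*np.cos(t)-d6   # equivalent tool-down TCP with same wrist centre
        s=least_squares(lambda q:[m[0]+m[2]*np.sin(q[0])+m[3]*np.cos(q[1])+m[4]*np.sin(q[1])-pr,m[1]+m[2]*np.cos(q[0])-m[3]*np.sin(q[1])+m[4]*np.cos(q[1])-z],[.2,.5])
        print(d6,n,th,"J2,F",np.degrees(s.x).round(1),"J3",np.degrees(s.x[0]-s.x[1]).round(1),"J5",(np.degrees(s.x[1])+th-90).round(1),round(s.cost,6))
E
```

```text
scrub [ 0.65609817 -0.05832386] [ 0.65674673 -0.05073609]
[ 0.006  0.046  0.656  0.473 -0.101] [-0.0001 -0.0002  0.0002  0.0006 -0.0001 -0.0004]
0.08 scr 35 J2,F [23.9 50.7] J3 -26.8 J5 -4.3 0.0
0.08 scr 40 J2,F [24.4 53.5] J3 -29.1 J5 3.5 0.0
0.08 scr 45 J2,F [25.2 56.6] J3 -31.4 J5 11.6 0.0
0.08 pre 35 J2,F [17.4 58.6] J3 -41.2 J5 3.6 0.0
0.08 pre 40 J2,F [18.4 62.1] J3 -43.6 J5 12.1 0.0
0.08 pre 45 J2,F [20. 66.] J3 -46.0 J5 21.0 0.0
0.08 hold 35 J2,F [18.4 57.3] J3 -38.9 J5 2.3 0.0
0.08 hold 40 J2,F [19.3 60.7] J3 -41.3 J5 10.7 0.0
0.08 hold 45 J2,F [20.8 64.5] J3 -43.7 J5 19.5 0.0
0.1 scr 35 J2,F [23.7 51.9] J3 -28.2 J5 -3.1 0.0
0.1 scr 40 J2,F [24.3 55. ] J3 -30.8 J5 5.0 0.0
0.1 scr 45 J2,F [25.3 58.5] J3 -33.2 J5 13.5 0.0
0.1 pre 35 J2,F [17.3 60. ] J3 -42.6 J5 5.0 0.0
0.1 pre 40 J2,F [18.6 63.9] J3 -45.3 J5 13.9 0.0
0.1 pre 45 J2,F [20.6 68.4] J3 -47.9 J5 23.4 0.0
0.1 hold 35 J2,F [18.3 58.7] J3 -40.3 J5 3.7 0.0
0.1 hold 40 J2,F [19.5 62.4] J3 -43.0 J5 12.4 0.0
0.1 hold 45 J2,F [21.2 66.7] J3 -45.5 J5 21.7 0.0
[ 0.007  0.046  0.656  0.473 -0.101] [-0.0001 -0.0002  0.0002  0.0
[... 209 characters left out ...]
5 3.6 0.0
0.08 pre 40 J2,F [18.4 62.1] J3 -43.6 J5 12.1 0.0
0.08 pre 45 J2,F [20. 66.] J3 -46.0 J5 21.0 0.0
0.08 hold 35 J2,F [18.4 57.3] J3 -38.9 J5 2.3 0.0
0.08 hold 40 J2,F [19.3 60.7] J3 -41.3 J5 10.7 0.0
0.08 hold 45 J2,F [20.8 64.5] J3 -43.7 J5 19.5 0.0
0.1 scr 35 J2,F [23.7 51.9] J3 -28.2 J5 -3.1 0.0
0.1 scr 40 J2,F [24.3 55. ] J3 -30.8 J5 5.0 0.0
0.1 scr 45 J2,F [25.3 58.5] J3 -33.2 J5 13.5 0.0
0.1 pre 35 J2,F [17.3 60. ] J3 -42.6 J5 5.0 0.0
0.1 pre 40 J2,F [18.6 63.9] J3 -45.3 J5 13.9 0.0
0.1 pre 45 J2,F [20.6 68.4] J3 -47.9 J5 23.4 0.0
0.1 hold 35 J2,F [18.3 58.7] J3 -40.3 J5 3.7 0.0
0.1 hold 40 J2,F [19.5 62.4] J3 -43.0 J5 12.4 0.0
0.1 hold 45 J2,F [21.2 66.7] J3 -45.5 J5 21.7 0.0
```

Call:
{"op": "carry_out", "data": {
  "plan": [
    [[0, 0, 0], [0, 0, 6.6], 0],
    [[0, 0, 0], [0, 0, 6.6], 0],
    [[0, 0, 0], [0, 0, 6.6], 0],
    [[0, 0, 0], [0, 0, 6.6], 0],
    [[0, 0, 0], [0, 0, 6.6], 0],
    [[0, 0, 0], [0, 0, 6.6], 0],
    [[0, 0, 0], [0, 0, 6.6], 0],
    [[0, 0, 0], [0, 0, 6.6], 0],
    [[0, 0, 0], [0, 0, 6.6], 0],
    [[0, 0, 0], [0, 0, 6.6], 0],
    [[0, 0, 0], [0, 0, 6.6], 0],
    [[0, 0, 0], [0, 0, 6.6], 0]
  ]
}}

```text
time_s: 8.0
tcp_pos: [0.4639, 0.1077, 0.5402]
eef_rot: [-179.9, -0.1, 179.6]
contact_force: [0.2, 0.4, -0.7]
gripper_width: 0.0879
```

Call:
{"op": "carry_out", "data": {
  "plan": [
    [[0.003, -0.032, 0], [0, 0, 0], 0],
    [[0.003, -0.032, 0], [0, 0, 0], 0],
    [[0.003, -0.032, 0], [0, 0, 0], 0],
    [[0.003, -0.032, 0], [0, 0, 0], 0],
    [[0.003, -0.032, 0], [0, 0, 0], 0],
    [[0, 0, 0], [0, -7, 0], 0],
    [[0, 0, 0], [0, -7, 0], 0],
    [[0, 0, 0], [0, -7, 0], 0],
    [[0, 0, 0], [0, -7, 0], 0],
    [[0, 0, 0], [0, -7, 0], 0],
    [[0, 0, 0], [0, 0, 0], 0],
    [[0, 0, 0], [0, 0, 0], 0]
  ]
}}

```text
time_s: 9.0
tcp_pos: [0.4476, -0.0529, 0.54]
eef_rot: [-179.9, 34.7, -180.0]
contact_force: [-0.0, 0.0, 0.1]
gripper_width: 0.0872
```

```bash
python3 - <<'E'
from h import *
print(st())
E
```

```text
{'time_s': 9.0, 'tcp_pos': [0.4476, -0.0529, 0.54], 'eef_rot': [-179.8916, 34.6707, -179.9897], 'contact_force': [-0.0324, 0.0084, 0.1464], 'gripper_width': 0.0872, 'joints': [23.3934, -17.143, -33.5103, 19.5076, -42.9444, -124.1226]}
```

Call:
{"op": "carry_out", "data": {
  "plan": [
    [[0.0139, 0, 0.0333], [0, 0, 0], 0],
    [[0.0139, 0, 0.0333], [0, 0, 0], 0],
    [[0.0139, 0, 0.0333], [0, 0, 0], 0],
    [[0.0139, 0, 0.0333], [0, 0, 0], 0],
    [[0.0139, 0, 0.0333], [0, 0, 0], 0],
    [[0.0138, 0, 0.033], [0, 0, 0], 0],
    [[0, 0, 0], [0, 0, 0], 0],
    [[0, 0, 0], [0, 0, 0], 0]
  ]
}}

```text
time_s: 9.67
tcp_pos: [0.4962, -0.0649, 0.3857]
eef_rot: [-178.2, 36.3, 179.8]
contact_force: [-0.2, -1.0, -0.1]
gripper_width: 0.0878
```

```bash
python3 - <<'E'
from h import *
print(st());c=C("wrist");cv2.imwrite("pics/w2.png",r.capture("wrist")[:,:,::-1]);print(P(c,[[.6565,-.054,.122],[.6565,-.054,.038],[.6565,-.054,.012]]))
E
```

```text
{'time_s': 9.6667, 'tcp_pos': [0.4962, -0.0649, 0.3857], 'eef_rot': [-178.1779, 36.3338, 179.7915], 'contact_force': [-0.2431, -1.0013, -0.0965], 'gripper_width': 0.0878, 'joints': [7.5678, -5.1432, -54.9116, 55.9685, -7.7413, -152.0219]}
[[296.68405742 171.05074272]
 [295.28645797 118.36107927]
 [294.93482028 105.10429686]]
```

View pics/w2.png

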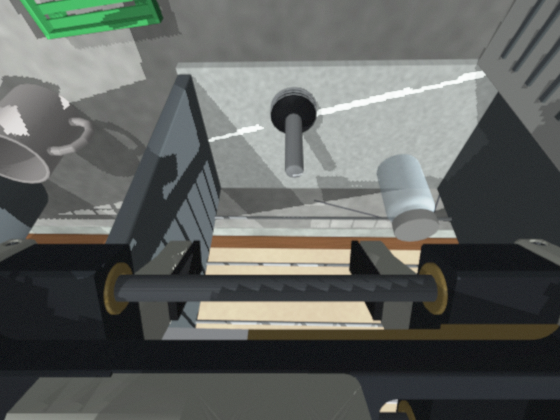

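The wrist view confirms the scrubber: handle top at (295,172) and head at (294,110), both matching the prediction to within 2 px. The jar is at (408,195). The arm stopped short because J3 is near its limit, so I fit the kinematics to check reach.

```bash
cat > kin.py <<'E'
from h import *
from scipy.spatial.transform import Rotation as Ro
D=np.radians
S=[([-57.232,20.59,.633,-.02,-70.136,-16.506],[.189,-.648,.404],[179.906,-.008,-163.745]),
([13.5173,4.1657,-6.9882,-.0044,-78.9136,-103.5029],[.5293,-.07,.5092],[-179.99,-.067,-179.99]),
([36.7924,-2.4833,-8.9175,.154,-83.0226,-47.6557],[.4648,.1074,.5485],[-179.521,.298,-100.844]),
([23.3934,-17.143,-33.5103,19.5076,-42.9444,-124.1226],[.4476,-.0529,.54],[-179.89,34.67,-179.99]),
([7.5678,-5.1432,-54.9116,55.9685,-7.7413,-152.0219],[.4962,-.0649,.3857],[-178.178,36.334,179.79])]
def ori(j,s4=1):
    F=j[1]-j[2]   # forearm pitch down; frame x fwd, y left, z up
    return Ro.from_euler("z",j[0],degrees=True)*Ro.from_euler("y",F,degrees=True)*Ro.from_euler("x",s4*j[3],degrees=True)*Ro.from_euler("y",-j[4],degrees=True)
def fk(p,j,s4=1,full=False):
    A,Dz,L2,B,Cc,lat,d6,e=p
    a,F=D(j[1]),D(j[1]-j[2])
    w=np.array([A+L2*np.sin(a)+B*np.cos(F)+Cc*np.sin(F),lat,Dz+L2*np.cos(a)-B*np.sin(F)+Cc*np.cos(F)])
    R=ori(j,s4);return Ro.from_euler("z",j[0],degrees=True).apply(w)+R.apply([d6,e,0])
E
python3 - <<'E'
from kin import *
for s4 in(1,-1):
    for j,p,e in S: print(s4,(ori(j,s4).apply([1,0,0])-Ro.from_euler("xyz",e,degrees=True).apply([0,0,1])).round(3),end=" ")
    f=lambda p:np.concatenate([fk(p,j,s4)-q for j,q,_ in S])
    m=least_squares(lambda p:np.r_[f(p)/.001,(p-[0,.2,.4,.4,0,-.19,.1,0])*.1],[0,.2,.4,.4,0,-.19,.1,0]).x
    print("\n",m.round(4).tolist(),(f(m)*1e3).round(1))
E
```

```text
1 [-0.001 -0.     0.   ] 1 [ 0. -0. -0.] 1 [-0.003  0.004  0.   ] 1 [-0.181  0.418  0.   ] 1 [-0.029  0.221 -0.   ] 
 [0.2175, 0.0962, 0.5216, 0.2284, 0.1017, -0.1909, 0.1532, -0.0066] [ -3.3  -5.5  45.    1.9  -5.4   9.7   1.3  -4.9  -8.9 -24.6  59.1 -40.2
   3.8 -47.7  -5.5]
-1 [-0.  0.  0.] -1 [ 0. -0. -0.] -1 [0. 0. 0.] -1 [0. 0. 0.] -1 [-0.  0. -0.] 
 [0.0004, 0.1982, 0.6016, 0.4632, 0.0004, -0.0003, 0.1997, -0.1915] [ 0.   0.1 -0.1  0.1  0.   0.1  0.   0.   0.  -0.1 -0.   0.   0.1 -0.1
  0. ]
```

```bash
cat >> kin.py <<'E'
M=np.array([0.0004,0.1982,0.6016,0.4632,0.0004,-0.0003,0.1997,-0.1915])
LO=np.array([-176,-82,-58,-173.8,-174.7,-.2]);HI=np.array([176,121,71.5,95.4,-.2,.2])
def tdir(th,al): return np.array([np.sin(D(th))*np.cos(D(al)),np.sin(D(th))*np.sin(D(al)),-np.cos(D(th))])
def ik(tcp,t,starts):
    out=[]
    for s in starts:
        o=least_squares(lambda j:np.r_[fk(M,j,-1)-tcp,.3*(ori(j,-1).apply([1,0,0])-t)],np.clip(s,LO[:5]+1,HI[:5]-.5),bounds=(LO[:5],HI[:5]),x_scale=30)
        if o.cost<1e-7 and not any(np.abs(o.x-q).max()<2 for q in out): out.append(o.x)
    return out
rng=np.random.default_rng(0)
ST=[np.array([a,b,c,d,e]) for a in(-20,20) for b,c in((0,-40),(20,-30)) for d in(-150,-90,-30,40) for e in(-60,-15)]
E
python3 - <<'E'
from kin import *
sc=np.array([.6565,-.054,.095])
for th in(35,40,50,60):
  for al in(-30,-15,0,15,30):
    t=tdir(th,al)
    for n,s in(("g",.165),("pre",.285)):
      for q in ik(sc-s*t,t,ST):
        R=ori(q,-1);W=sc-s*t-R.apply([.2,-.1915,0]);E=sc-s*t-R.apply([.2,0,0])
        print(th,al,n,q.round(0).astype(int),"W",W.round(2),"E",E.round(2))
E
```

```text
35 -30 pre [ 15   3 -58  82 -24] W [0.25 0.07 0.4 ] E [0.42 0.09 0.49]
35 15 g [  9  16 -31 -21  -9] W [0.48 0.08 0.44] E [ 0.45 -0.11  0.39]
35 15 pre [ 10   1 -36 -10 -18] W [0.38 0.06 0.52] E [ 0.39 -0.13  0.49]
35 30 g [ -1  18 -19 -40 -28] W [ 0.55 -0.01  0.49] E [ 0.48 -0.16  0.39]
35 30 pre [ -4   6 -21 -32 -37] W [ 0.47 -0.04  0.58] E [ 0.42 -0.19  0.49]
40 15 g [  4  16 -27 -40 -11] W [0.5  0.04 0.47] E [ 0.43 -0.11  0.37]
40 15 pre [  7   1 -37 -21 -14] W [0.37 0.05 0.52] E [ 0.36 -0.13  0.47]
40 30 g [ -6  18 -19 -51 -29] W [ 0.56 -0.06  0.49] E [ 0.45 -0.17  0.37]
40 30 pre [-10   6 -21 -43 -37] W [ 0.47 -0.08  0.58] E [ 0.39 -0.21  0.47]
50 -15 g [ -25   18  -45 -160  -23] W [ 0.36 -0.17  0.36] E [0.39 0.02 0.33]
50 0 g [-11  15 -26 -96  -9] W [ 0.5  -0.1   0.47] E [ 0.38 -0.05  0.33]
50 15 g [-14  17 -23 -82 -22] W [ 0.51 -0.13  0.47] E [ 0.39 -0.13  0.33]
50 15 pre [-12   2 -30 -63 -23] W [ 0.41 -0.08  0.55] E [ 0.3  -0.15  0.41]
50 30 g [-18  20 -19 -73 -37] W [ 0.54 -0.18  0.47] E [ 0.41 -0.19  0.33]
50 30 pre [-23   9 -22 -63 -44] W [ 0.45 -0.2   0.55] E [ 0.33 -0.24  0.41]
60 -15 g [ -27   26  -54 -166  -50] W [ 0.31 -0.16  0.29] E [0.35 0.03 0.28]
60 0 g [ -32   23  -40 -134  -39] W [ 0.38 -0.23  0.34] E [ 0.34 -0.05  0.28]
60 0 pre [ -32    5  -43 -115  -30] W [ 0.3  -0.19  0.45] E [ 0.24 -0.05  0.34]
60 15 g [ -29   22  -29 -106  -39] W [ 0.45 -0.25  0.39] E [ 0.35 -0.14  0.28]
60 15 pre [-34   9 -34 -92 -41] W [ 0.36 -0.24  0.48] E [ 0.25 -0.16  0.34]
60 30 g [-28  25 -21 -89 -47] W [ 0.51 -0.27  0.41] E [ 0.38 -0.21  0.28]
60 30 pre [-36  15 -25 -79 -54] W [ 0.41 -0.31  0.48] E [ 0.29 -0.26  0.34]
```

```bash
cat >> kin.py <<'E'
def pose(th,al): # tool z along tdir, tool y horizontal left
    z=tdir(th,al);y=np.array([-np.sin(D(al)),np.cos(D(al)),0]);return Ro.from_matrix(np.c_[np.cross(y,z),y,z])
def rows(p1,R1,hand,n,p0=None,R0=None):
    if p0 is None:
        s=r.get_state();p0=s["tcp_pos"];R0=Ro.from_euler("xyz",s["eef_rot"],degrees=True)
    v=(R0.inv()*R1).as_rotvec(degrees=True)/n;d=(np.array(p1)-p0)/n;o=[]
    for i in range(n):
        R=R0*Ro.from_rotvec(v*i,degrees=True);o.append([R.inv().apply(d).round(4).tolist(),v.round(2).tolist(),hand])
    print(n,"x",o if np.linalg.norm(v)>.1 else o[0]);print("max",np.linalg.norm(d),np.linalg.norm(v))
E
python3 - <<'E'
from kin import *
t=tdir(40,15);sc=np.array([.6565,-.054,.095]);R=pose(40,15)
a=[.45,-.10,.52];rows(a,R,0,6);pre=sc-.285*t;print(pre);rows(pre,R,0,6,a,R)
for p in(a,pre): print([q.round(0) for q in ik(np.array(p),t,ST)])
E
```

```text
6 x [[[-0.0071, -0.0067, -0.0223], [-1.85, -0.62, -1.99], 0], [[-0.0071, -0.0062, -0.0224], [-1.85, -0.62, -1.99], 0], [[-0.0071, -0.0057, -0.0225], [-1.85, -0.62, -1.99], 0], [[-0.0072, -0.0052, -0.0226], [-1.85, -0.62, -1.99], 0], [[-0.0073, -0.0048, -0.0227], [-1.85, -0.62, -1.99], 0], [[-0.0073, -0.0043, -0.0227], [-1.85, -0.62, -1.99], 0]]
max 0.02428372397012457 2.7862151714221604
[ 0.47954773 -0.10141422  0.31332267]
6 x [[0.0185, -0.0015, 0.0294], [0.0, 0.0, 0.0], 0]
max 0.0347972655021303 0.0
[array([ 11., -15., -26.,  -4., -39.])]
[array([  7.,   1., -37., -21., -14.])]
```

Call:
{"op": "carry_out", "data": {
  "plan": [
    [[-0.0071, -0.0067, -0.0223], [-1.85, -0.62, -1.99], 0],
    [[-0.0071, -0.0062, -0.0224], [-1.85, -0.62, -1.99], 0],
    [[-0.0071, -0.0057, -0.0225], [-1.85, -0.62, -1.99], 0],
    [[-0.0072, -0.0052, -0.0226], [-1.85, -0.62, -1.99], 0],
    [[-0.0073, -0.0048, -0.0227], [-1.85, -0.62, -1.99], 0],
    [[-0.0073, -0.0043, -0.0227], [-1.85, -0.62, -1.99], 0],
    [[0, 0, 0], [0, 0, 0], 0],
    [[0, 0, 0], [0, 0, 0], 0],
    [[0, 0, 0], [0, 0, 0], 0]
  ]
}}

```text
time_s: 10.47
tcp_pos: [0.459, -0.0936, 0.5015]
eef_rot: [-178.9, 39.9, -167.5]
contact_force: [-0.5, -0.0, -0.2]
gripper_width: 0.0873
```

```bash
python3 - <<'E'
from kin import *
print(st());sc=np.array([.6565,-.054,.095]);rows(sc-.285*tdir(40,15),pose(40,15),0,8)
E
```

```text
{'time_s': 10.4667, 'tcp_pos': [0.459, -0.0936, 0.5015], 'eef_rot': [-178.8521, 39.8934, -167.5099], 'contact_force': [-0.5487, -0.0411, -0.2323], 'gripper_width': 0.0873, 'joints': [13.4265, -14.3928, -31.5667, 3.2121, -32.9921, -93.4137]}
8 x [[[0.0133, -0.0011, 0.0196], [-0.34, -0.02, -0.24], 0], [[0.0133, -0.0012, 0.0195], [-0.34, -0.02, -0.24], 0], [[0.0133, -0.0012, 0.0195], [-0.34, -0.02, -0.24], 0], [[0.0134, -0.0013, 0.0195], [-0.34, -0.02, -0.24], 0], [[0.0134, -0.0014, 0.0195], [-0.34, -0.02, -0.24], 0], [[0.0134, -0.0014, 0.0195], [-0.34, -0.02, -0.24], 0], [[0.0134, -0.0015, 0.0195], [-0.34, -0.02, -0.24], 0], [[0.0134, -0.0016, 0.0195], [-0.34, -0.02, -0.24], 0]]
max 0.02368592866745069 0.42072043881626975
```

Call:
{"op": "carry_out", "data": {
  "plan": [
    [[0, 0, 0], [-0.9, -0.05, -0.65], 0],
    [[0, 0, 0], [-0.9, -0.05, -0.65], 0],
    [[0, 0, 0], [-0.9, -0.05, -0.65], 0],
    [[0.0134, -0.0014, 0.0195], [0, 0, 0], 0],
    [[0.0134, -0.0014, 0.0195], [0, 0, 0], 0],
    [[0.0134, -0.0014, 0.0195], [0, 0, 0], 0],
    [[0.0134, -0.0014, 0.0195], [0, 0, 0], 0],
    [[0.0134, -0.0014, 0.0195], [0, 0, 0], 0],
    [[0.0134, -0.0014, 0.0195], [0, 0, 0], 0],
    [[0.0134, -0.0014, 0.0195], [0, 0, 0], 0],
    [[0.0134, -0.0014, 0.0195], [0, 0, 0], 0],
    [[0, 0, 0], [0, 0, 0], 0]
  ]
}}

```text
time_s: 11.47
tcp_pos: [0.4786, -0.1011, 0.3074]
eef_rot: [-180.0, 39.5, -165.1]
contact_force: [0.7, -0.1, -0.4]
gripper_width: 0.0875
```

```bash
python3 - <<'E'
from kin import *
print(st());sc=np.array([.6565,-.054,.095]);rows(sc-.165*tdir(40,15),pose(40,15),0,8)
c=C("wrist");cv2.imwrite("pics/w3.png",r.capture("wrist")[:,:,::-1]);print(P(c,[[.6565,-.054,.122],[.6565,-.054,.038]]))
E
```

```text
{'time_s': 11.4667, 'tcp_pos': [0.4786, -0.1011, 0.3074], 'eef_rot': [-179.98, 39.4521, -165.1288], 'contact_force': [0.6559, -0.0951, -0.3852], 'gripper_width': 0.0875, 'joints': [7.7219, 1.0538, -37.1846, -20.0086, -13.3037, -64.9555]}
8 x [[-0.0007, -0.0, 0.0145], [-0.01, -0.07, -0.01], 0]
max 0.01451567763248237 0.0707641867889193
[[275.29704099 238.14189746]
 [275.20326912 166.23952851]]
```

View pics/w3.png

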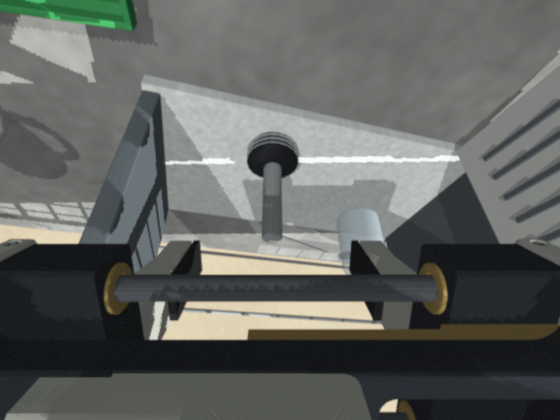

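The scrubber's handle runs from (272,163) to (272,237), centred between the jaws to within about 2 mm. I advance along the tool axis.

Call:
{"op": "carry_out", "data": {
  "plan": [
    [[-0.0007, -0.0005, 0.0145], [0, 0, 0], 0],
    [[-0.0007, -0.0005, 0.0145], [0, 0, 0], 0],
    [[-0.0007, -0.0005, 0.0145], [0, 0, 0], 0],
    [[-0.0007, -0.0005, 0.0145], [0, 0, 0], 0],
    [[-0.0007, 0, 0.0145], [0, 0, 0], 0],
    [[-0.0007, 0, 0.0145], [0, 0, 0], 0],
    [[-0.0007, 0, 0.0145], [0, 0, 0], 0],
    [[-0.0007, 0, 0.0145], [0, 0, 0], 0],
    [[0, 0, 0], [0, 0, 0], 0],
    [[0, 0, 0], [0, 0, 0], 0]
  ]
}}

```text
time_s: 12.35
tcp_pos: [0.557, -0.0837, 0.2282]
eef_rot: [-179.7, 40.0, -164.9]
contact_force: [-0.0, 0.9, 1.0]
gripper_width: 0.088
```

Call:
{"op": "carry_out", "data": {
  "plan": [
    [[0, 0, 0], [0, 0, 0], 255],
    [[0, 0, 0], [0, 0, 0], 255],
    [[0, 0, 0], [0, 0, 0], 255],
    [[0, 0, 0], [0, 0, 0], 255],
    [[0, 0, 0], [0, 0, 0], 255],
    [[0, 0, 0], [0, 0, 0], 255],
    [[0, 0, 0], [0, 0, 0], 255],
    [[0, 0, 0], [0, 0, 0], 255],
    [[0, 0, 0], [0, 0, 0], 255],
    [[0, 0, 0], [0, 0, 0], 255],
    [[0, 0, 0], [0, 0, 0], 255],
    [[0, 0, 0], [0, 0, 0], 255]
  ],
  "grip_force": 25
}}

```text
time_s: 13.35
tcp_pos: [0.5566, -0.084, 0.2275]
eef_rot: [-179.7, 40.0, -164.9]
contact_force: [-0.4, 0.4, 0.0]
gripper_width: 0.0184
```

```bash
python3 - <<'E'
from kin import *
print(st())
E
```

```text
{'time_s': 13.35, 'tcp_pos': [0.5566, -0.084, 0.2275], 'eef_rot': [-179.6835, 39.9584, -164.9123], 'contact_force': [-0.382, 0.3622, 0.048], 'gripper_width': 0.0184, 'joints': [4.7112, 15.1452, -27.1035, -37.8265, -10.3556, -44.6438]}
```

```bash
python3 - <<'E'
from kin import *
R0=Ro.from_euler("xyz",r.get_state()["eef_rot"],degrees=True)
for al in(-20,-10,-5,0,5,15):
  t=tdir(40,al)
  for x in(.493,.505):
   for z in(.2275,.275):
    p=np.array([x,-.251,z])-.165*np.array([t[0],t[1],0]);print(al,x,z,p.round(3),[q.round(0) for q in ik(p,t,ST)])
t=tdir(40,15)
for xs in(.6,.55,.5): 
    p=np.array([xs,-.07,.27])-.165*np.array([t[0],t[1],0]);print(xs,p.round(3),[q.round(0) for q in ik(p,t,ST)])
E
```

```text
-20 0.493 0.2275 [ 0.393 -0.215  0.228] []
-20 0.493 0.275 [ 0.393 -0.215  0.275] []
-20 0.505 0.2275 [ 0.405 -0.215  0.228] []
-20 0.505 0.275 [ 0.405 -0.215  0.275] []
-10 0.493 0.2275 [ 0.389 -0.233  0.228] []
-10 0.493 0.275 [ 0.389 -0.233  0.275] []
-10 0.505 0.2275 [ 0.401 -0.233  0.228] []
-10 0.505 0.275 [ 0.401 -0.233  0.275] []
-5 0.493 0.2275 [ 0.387 -0.242  0.228] [array([-20.,   7., -35., -47., -13.])]
-5 0.493 0.275 [ 0.387 -0.242  0.275] [array([-12.,   1., -40., -28., -10.])]
-5 0.505 0.2275 [ 0.399 -0.242  0.228] [array([-18.,   8., -35., -46., -12.])]
-5 0.505 0.275 [ 0.399 -0.242  0.275] [array([-11.,   2., -40., -26.,  -9.])]
0 0.493 0.2275 [ 0.387 -0.251  0.228] [array([-25.,   8., -32., -52., -20.])]
0 0.493 0.275 [ 0.387 -0.251  0.275] [array([-20.,   2., -34., -40., -20.])]
0 0.505 0.2275 [ 0.399 -0.251  0.228] [array([-24.,   9., -31., -51., -19.])]
0 0.505 0.275 [ 0.399 -0.251  0.275] [array([-19.,   3., -33., -39., -19.])]
5 0.493 0.2275 [ 0.387 -0.26   0.228] [array([-29.,   9., -30., -54., -26.])]
5 0.493 0.275 [ 0.387 -0.26   0.275] [array([-25.,   4., -30., -45., -27.])]
5 0.505 0.2275 [ 0.399 -0.26   0.228] [array([-28.,  10., -29., -54., -26.])]
5 0.505 0.275 [ 0.399 -0.26   0.275] [array([-24.,   5., -29., -44., -27.])]
15 0.493 0.2275 [ 0.391 -0.278  0.228] [array([-34.,  12., -26., -54., -36.])]
15 0.493 0.275 [ 0.391 -0.278  0.275] [array([-31.,   7., -25., -48., -38.])]
15 0.505 0.2275 [ 0.403 -0.278  0.228] [array([-33.,  12., -25., -54., -36.])]
15 0.505 0.275 [ 0.403 -0.278  0.275] [array([-30.,   8., -24., -48., -38.])]
0.6 [ 0.498 -0.097  0.27 ] [array([  5.,   6., -33., -31., -12.])]
0.55 [ 0.448 -0.097  0.27 ] [array([  6.,   2., -39., -31., -11.])]
0.5 [ 0.398 -0.097  0.27 ] [array([  9.,  -3., -46., -27.,  -9.])]
```

```bash
python3 - <<'E'
from kin import *
R=Ro.from_euler("xyz",r.get_state()["eef_rot"],degrees=True);w=[(.5566,-.084,.2275),(.5566,-.084,.2415),(.449,-.084,.27),(.396,-.278,.275),(.396,-.278,.2285)]
for a,b,n in zip(w,w[1:],(2,5,8,6)): rows(b,R,255,n,np.array(a),R)
E
```

```text
2 x [[-0.0045, -0.0, -0.0054], [0.0, 0.0, 0.0], 255]
max 0.006999999999999992 0.0
5 x [[0.0123, 0.0055, -0.0177], [0.0, 0.0, 0.0], 255]
max 0.02226208435883756 0.0
8 x [[0.0093, -0.0217, -0.0085], [0.0, 0.0, 0.0], 255]
max 0.025146446070965972 0.0
6 x [[0.005, 0.0, 0.0059], [0.0, 0.0, 0.0], 255]
max 0.0077500000000000025 0.0
```

Call:
{"op": "carry_out", "data": {
  "plan": [
    [[-0.0045, 0, -0.0054], [0, 0, 0], 255],
    [[-0.0045, 0, -0.0054], [0, 0, 0], 255],
    [[0.0123, 0.0055, -0.0177], [0, 0, 0], 255],
    [[0.0123, 0.0055, -0.0177], [0, 0, 0], 255],
    [[0.0123, 0.0055, -0.0177], [0, 0, 0], 255],
    [[0.0123, 0.0055, -0.0177], [0, 0, 0], 255],
    [[0.0123, 0.0055, -0.0177], [0, 0, 0], 255],
    [[0, 0, 0], [0, 0, 0], 255],
    [[0, 0, 0], [0, 0, 0], 255],
    [[0, 0, 0], [0, 0, 0], 255]
  ]
}}

```text
time_s: 14.18
tcp_pos: [0.4494, -0.0838, 0.2702]
eef_rot: [-179.6, 40.0, -164.9]
contact_force: [0.8, 0.2, -1.2]
gripper_width: 0.0187
```

Call:
{"op": "carry_out", "data": {
  "plan": [
    [[0.0093, -0.0217, -0.0085], [0, 0, 0], 255],
    [[0.0093, -0.0217, -0.0085], [0, 0, 0], 255],
    [[0.0093, -0.0217, -0.0085], [0, 0, 0], 255],
    [[0.0093, -0.0217, -0.0085], [0, 0, 0], 255],
    [[0.0093, -0.0217, -0.0085], [0, 0, 0], 255],
    [[0.0093, -0.0217, -0.0085], [0, 0, 0], 255],
    [[0.0093, -0.0217, -0.0085], [0, 0, 0], 255],
    [[0.0093, -0.0217, -0.0085], [0, 0, 0], 255],
    [[0, 0, 0], [0, 0, 0], 255],
    [[0, 0, 0], [0, 0, 0], 255],
    [[0, 0, 0], [0, 0, 0], 255]
  ]
}}

```text
time_s: 15.1
tcp_pos: [0.3982, -0.2678, 0.274]
eef_rot: [-179.5, 39.6, -165.2]
contact_force: [-0.0, -0.3, -1.5]
gripper_width: 0.0182
```

```bash
python3 - <<'E'
from kin import *
print(st());c=C("wrist");cv2.imwrite("pics/w4.png",r.capture("wrist")[:,:,::-1])
R=Ro.from_euler("xyz",r.get_state()["eef_rot"],degrees=True);rows((.396,-.278,.2285),R,255,6)
E
```

```text
{'time_s': 15.1, 'tcp_pos': [0.3982, -0.2678, 0.274], 'eef_rot': [-179.5136, 39.6152, -165.1592], 'contact_force': [-0.0242, -0.2995, -1.4909], 'gripper_width': 0.0182, 'joints': [-28.7801, 6.6359, -25.88, -47.438, -36.0767, -12.5047]}
6 x [[0.0055, -0.0016, 0.0053], [0.0, 0.0, 0.0], 255]
max 0.007823064202055623 0.0
```

View pics/w4.png

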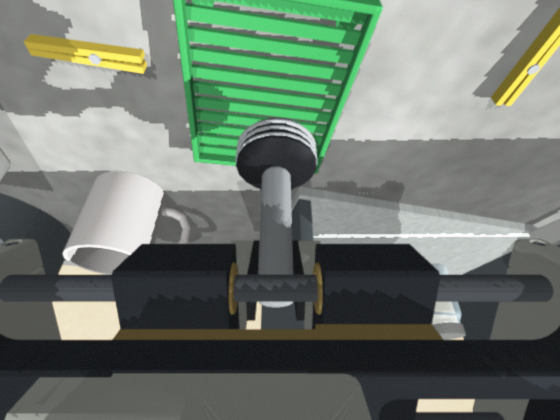

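The wrist view shows the scrubber gripped, with its head at (277,155). The holder's far rim is at about row 162 and the mug is well clear at (115,220). I check the tilt and the holder's position.

```bash
python3 - <<'E'
from kin import *
c=C("wrist");s=r.get_state();t=tdir(39.6,14.9);g=np.array(s["tcp_pos"])+.165*t;print("grip axis",g.round(4))
print("head ctr at z .08:",ray(c,(277,155),.075), "pred px upright head", P(c,[[g[0],g[1],.0585],[g[0],g[1],.0845],[g[0],g[1],.1685]]))
print("rim",ray(c,(193,163),.02),ray(c,(378,8),.02),ray(c,(190,50),.02))
h=np.array([.493,-.251]);a=np.radians(6)
print("holder corners px",P(c,[[h[0]+np.cos(a)*x-np.sin(a)*y,h[1]+np.sin(a)*x+np.cos(a)*y,.02] for x,y in((.075,.06),(.075,-.06),(-.075,.06),(-.075,-.06))]).round(0).tolist())
E
```

```text
grip axis [ 0.4999 -0.2402  0.147 ]
head ctr at z .08: [ 0.49059371 -0.24339375] pred px upright head [[278.08459659 147.69291936]
 [278.0882192  175.85442712]
 [278.10476516 304.47941324]]
rim [ 0.57722845 -0.30333704] [ 0.41416511 -0.20343691] [ 0.46690201 -0.30818097]
holder corners px [[317.0, 174.0], [194.0, 161.0], [387.0, 6.0], [171.0, -32.0]]
```

Call:
{"op": "carry_out", "data": {
  "plan": [
    [[0.0055, -0.0016, 0.0053], [0, 0, 0], 255],
    [[0.0055, -0.0016, 0.0053], [0, 0, 0], 255],
    [[0.0055, -0.0016, 0.0053], [0, 0, 0], 255],
    [[0.0055, -0.0016, 0.0053], [0, 0, 0], 255],
    [[0.0055, -0.0016, 0.0053], [0, 0, 0], 255],
    [[0.0055, -0.0016, 0.0053], [0, 0, 0], 255],
    [[0, 0, 0], [0, 0, 0], 255],
    [[0, 0, 0], [0, 0, 0], 255]
  ]
}}

```text
time_s: 15.82
tcp_pos: [0.3958, -0.2776, 0.229]
eef_rot: [-179.5, 39.6, -165.0]
contact_force: [0.1, -0.1, -1.7]
gripper_width: 0.0184
```

Call:
{"op": "carry_out", "data": {
  "plan": [
    [[0.0006, 0, 0.0008], [0, 0, 0], 255],
    [[0, 0, 0], [0, 0, 0], 255],
    [[0, 0, 0], [0, 0, 0], 255]
  ],
  "grip_force": 6
}}

```text
time_s: 16.07
tcp_pos: [0.3955, -0.2779, 0.2284]
eef_rot: [-179.4, 39.6, -165.0]
contact_force: [0.3, -0.7, -1.3]
gripper_width: 0.0189
```

Call:
{"op": "carry_out", "data": {
  "plan": [
    [[0.0006, 0, 0.0008], [0, 0, 0], 255],
    [[0, 0, 0], [0, 0, 0], 255],
    [[0, 0, 0], [0, 0, 0], 255]
  ]
}}

```text
time_s: 16.32
tcp_pos: [0.3957, -0.2783, 0.2276]
eef_rot: [-179.4, 39.7, -165.0]
contact_force: [-0.8, 0.7, 3.9]
gripper_width: 0.0187
```

Call:
{"op": "carry_out", "data": {
  "plan": [
    [[0, 0, 0], [0, 0, 0], 90],
    [[0, 0, 0], [0, 0, 0], 90],
    [[0, 0, 0], [0, 0, 0], 90],
    [[0, 0, 0], [0, 0, 0], 90],
    [[0, 0, 0], [0, 0, 0], 90],
    [[0, 0, 0], [0, 0, 0], 90],
    [[0, 0, 0], [0, 0, 0], 90],
    [[0, 0, 0], [0, 0, 0], 90],
    [[0, 0, -0.01], [0, 0, 0], 90],
    [[0, 0, -0.02], [0, 0, 0], 90],
    [[0, 0, -0.03], [0, 0, 0], 90],
    [[0, 0, -0.03], [0, 0, 0], 90]
  ]
}}

```text
time_s: 17.32
tcp_pos: [0.3386, -0.2922, 0.297]
eef_rot: [-179.5, 39.5, -165.1]
contact_force: [0.2, -0.9, 0.3]
gripper_width: 0.0571
```

Call:
{"op": "carry_out", "data": {
  "plan": [
    [[-0.02, 0, -0.02], [0, 0, 0], 90],
    [[-0.02, 0, -0.02], [0, 0, 0], 90],
    [[-0.02, 0, -0.02], [0, 0, 0], 90],
    [[-0.02, 0, -0.02], [0, 0, 0], 90],
    [[0, 0, 0], [0, 0, 0], 90],
    [[0, 0, 0], [0, 0, 0], 90],
    [[0, 0, 0], [0, 0, 0], 90]
  ]
}}

```text
time_s: 17.9
tcp_pos: [0.3492, -0.2884, 0.4092]
eef_rot: [-179.4, 39.6, -165.0]
contact_force: [-0.0, 0.6, -0.7]
gripper_width: 0.0569
```

```bash
python3 - <<'E'
from kin import *
print(st());c=C("wrist")
w=r.capture("wrist")[:,:,::-1];a=r.capture("scene")[:,:,::-1]
cv2.imwrite("pics/f1.png",np.hstack([cv2.resize(w,(400,300)),cv2.resize(a[100:400,60:460],(400,300))]))
print(P(c,[[.493,-.251,.012],[.493,-.251,.122]]),P(C("scene"),[[.493,-.251,.012],[.493,-.251,.122]]))
E
```

```text
{'time_s': 17.9, 'tcp_pos': [0.3492, -0.2884, 0.4092], 'eef_rot': [-179.4382, 39.6459, -165.0314], 'contact_force': [-0.0117, 0.6302, -0.7315], 'gripper_width': 0.0569, 'joints': [-31.5031, -5.3921, -21.0727, -36.2958, -50.3572, -26.0468]}
[[277.55201347  63.4758652 ]
 [277.34518384 126.87585014]] [[235.69550993 187.84758813]
 [232.84550746 164.0676278 ]]
```

View pics/f1.png

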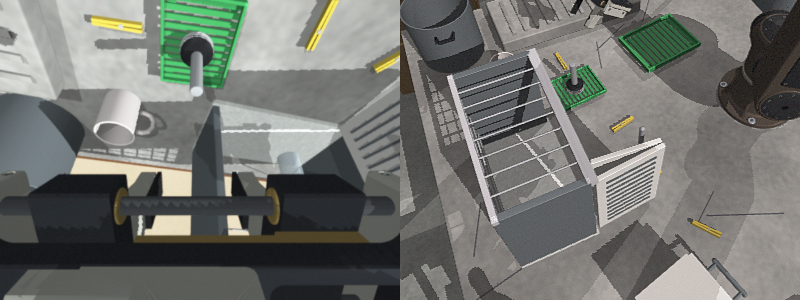

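The scrubber stands in the small holder. In wrist pixels its foot is at about (276,64) and its handle top at (274,127), against (278,63) and (277,127) predicted for upright at the holder's centre. The door is still folded back, and the mug, jar and visible pins look undisturbed.

```bash
python3 -c "
from h import *
print(st()); print(r.close_job())"
```

```text
{'time_s': 18.0, 'tcp_pos': [0.3493, -0.2886, 0.4082], 'eef_rot': [-179.554, 39.5684, -165.1273], 'contact_force': [0.1748, 0.385, 0.7428], 'gripper_width': 0.0566, 'joints': [-31.5187, -5.2915, -21.0995, -36.3041, -50.3469, -26.0446]}
the job is handed in; nothing more can be done
None
```

The door is folded back and the scrubber is standing upright in the smaller soap holder. I handed the job in at 18.0 s; no verdict was reported.

- **Door:** I pulled it by the handle to about 1.48 rad and let go. It was still folded back in the last picture.
- **Scrubber:** I gripped it by its handle with the tool tilted 40°, took it out through the doorway and set it down near the holder's centre. In the last wrist picture it stood upright there, within about 3 px of where I predicted.
- **Everything else:** The mug, the jar and the visible clothespins looked undisturbed in the last pictures, though I did not measure them again. The gripper was open and clear of everything, and the force readings were near zero.

**Problems on the way:** The first tilted approach stopped short because joint 3 was close to its limit. I fitted the arm's geometry and came in from a different direction. The scrubber also leaned about 3° in the grip while being carried, and it straightened when set down.

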